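Load four blanks onto their carrier plates for laser marking

TASK

Load the laser marking station: set each of the four machined blanks upright on the blue carrier plate whose white outline has its shape, centred inside the outline and turned so that its sides run parallel to it. Set them down on the plates, do not let them fall, and leave the loupe and the jar standing where they are.

Things in the scene. Friction and masses are not known exactly. Their poses are not given: they have to be found in the camera images.
- blank_round: Round brass blank, 36 mm high: a heel 54 mm across and 8 mm thick at the bottom, above it a 44 mm diameter body to grip; black bore (only drawn) on top. 0.34 to 0.59 kg; x, y directions mean nothing. Origin: centre of its underside; z up. Stands on the table at every start, at any yaw.
- blank_square: Square dark steel blank 44 x 44 x 36 mm with a bright square on top. 0.37 to 0.65 kg; x and y across its sides. Origin: centre of its underside; z up. Stands on the table at every start, at any yaw.
- blank_cross: Copper-coloured equal-armed cross, 54 mm from end to end both ways, arms 22 mm wide, 36 mm high, black dot on top. 0.30 to 0.52 kg; x and y along its arms (grip it end to end across 54 mm). Origin: centre of its underside; z up. Stands on the table at every start, at any yaw.
- blank_bar: Red rectangular blank 64 x 32 x 36 mm high with two black dots on top. 0.16 to 0.29 kg; x along its 64 mm length, y across its 32 mm width. Origin: centre of its underside; z up. Stands on the table at every start, at any yaw.
- plate_round: Fixed round blue carrier plate, 110 mm across and 8 mm thick, with a white outline 5 mm wide (flat, no rim) of a circle, 66 mm inside, for the brass round blank. Origin: centre of its underside, at the middle of the outline; x, y directions mean nothing; z up.
- plate_square: Fixed round blue carrier plate, 110 mm across and 8 mm thick, with a white outline 5 mm wide (flat, no rim) of a square, 56 x 56 mm inside, for the square blank. Origin: centre of its underside, at the middle of the outline; x and y across the square's sides; z up.
- plate_cross: Fixed round blue carrier plate, 110 mm across and 8 mm thick, with a white outline 5 mm wide (flat, no rim) of an equal-armed cross, 66 mm end to end and 34 mm arm width inside, for the cross-shaped blank. Origin: centre of its underside, at the middle of the outline; x and y along the arms of the cross; z up.
- plate_bar: Fixed round blue carrier plate, 110 mm across and 8 mm thick, with a white outline 5 mm wide (flat, no rim) of a rectangle, 76 x 44 mm inside, for the red bar. Origin: centre of its underside, at the middle of the outline; x along the rectangle's length; z up.
- loupe: Bystander: small black waisted inspection loupe, 42 mm diameter, 40 mm high, standing loose among the work. Origin: centre of its underside, z up.
- jar: Bystander: green jar with a white band, 54 mm diameter, 75 mm high, standing loose close in front of the robot. Origin: centre of its underside, z up.
There are look-alikes about, which are no part of the job. What is shaped like the blank_cross but purple is not meant.

How it is judged:
By the outcome, as a careful person would: the job done as asked, in the order asked, and still so for the second after the job is handed in, with the robot touching nothing.
It also fails if it takes over 96 s, if anything falls off the work surface, if the arm or the gripper's body presses on something with over 40 N, if the wrist force passes 120 N, or if a joint passes its speed limit or range.

ROBOT

A 6-joint arm with a two-finger parallel gripper is mounted at the origin on the work surface. World frame = base frame: x ahead of the robot, y to its left, z up, the work surface at z = 0. Lengths are in m, angles in rad, forces in N, time in s.
With the tool pointing down it reaches from about 0.3 to 0.825 m from the base axis. Payload 5.4 kg.
Tool frame: the origin (TCP) lies between the finger pads; the fingertips stand 8 mm ahead of it and the grasp point (between the pads) lies 11 mm behind it (bot.tip_extent is the distance from the TCP to the fingertips, in m); z points along the fingers, y is the line along which they close (so a half turn about z gives the same grasp; the last joint's range is limited). The gripper opens to 92 mm and grips with 3 to 60 N. Pads are 20 mm wide; open, the fingers measure 128 mm over their backs; the gripper's body (75 mm by 189 mm) begins 69 mm behind the grasp point.
Start: joints at [-1.491, 0.158, 1.597, -0, 1.386, -0.21], TCP at [0.164, -0.551, 0.223] pointing down, gripper open.
Joint ranges: [-2.91, 2.91], [-0.94, 2.29], [0.18, 2.7], [-1.29, 4.43], [0.17, 2.64], [-3, 3]. Speed limits (rad/s): [2.57, 2.57, 3.14, 3.14, 3.14, 3.14].

INTERFACE

Orientations are given as [roll, pitch, yaw] about the fixed x, y, z axes, in that order (R = Rz(yaw) Ry(pitch) Rx(roll)).
In Python, from cell import bot, vision gives the robot as it stands.
- The arm moves only by the tool carry_out, never from a script. Its argument "plan" is a list of rows, each an object of numbers: "x", "y", "z": the shift along the world's x, y, z in cm; "rx", "ry", "rz": the turn, a rotation vector about the world's x, y, z in degrees. A call has 1 to 20 rows; each row shifts and turns the commanded pose from where the row before left it; what a row does not reach is not made up. A row lasts 1/10 s, in which the tool goes at most 50 mm and 8.59 degrees, less where a joint would pass 70% of its speed; a pose out of reach is approached as far as the arm can. A call with a gripper value outside its range is refused whole. "grip" is the opening, from -1 (shut) to 1 (fully open), set as the call begins (left out, the last holds). The fingers move at their own pace and stop on an object; "grip_force" is the grip in N (left out, the last holds). Time passes only in rows, so rows that do not move let the fingers close. It gives the time, the measured TCP pose, the force, the opening and the grip force at its end, in the units of the state.
- bot.observe(): the state, without advancing time (a new reading comes with each control period).
- vision.grab_frame(name): name is "scene" or "top" or "wrist"; returns a dict with "image" (420x560x3 uint8, red, green, blue), "vfov" (degrees; the focal length in pixels is half the picture's height over the tangent of half this angle, whatever the lens; pixels are square), "cx", "cy" (the principal point, pixels), "rvec" (rotation vector, rad) and "tvec" (3), from world to camera coordinates, as OpenCV has them; the wrist camera has in their place "tool_from_camera" (4x4, takes a point from camera to tool coordinates, whose origin is the TCP and whose axes are the flange's). Camera axes: x right, y down, z forward; pixel columns grow to the right and rows downward; lengths in m; the calibration is good to about 2 mm. A picture is of the moment at which its call begins: read the wrist's pose just before it. There is no depth.
- bot.sign_off(): hands the job in; it is judged then, once.
Trained networks look in a picture, given as the dict that the camera call returned (one of the last four; its "shot" number tells which), for a name from the list of things; names that differ only in an ending like _2 or _b are one class to them, and where a whole thing is asked for, a point or a joint stands for the part that bears it (a point fixed in the world has none). Each returns a list of dicts, best first, with "p" (0 to 1); they miss things now and then, are a little off and sometimes report something else, mostly with a low value. They report only what shows in the picture. A call takes as long as a camera call. They do not tell look-alikes from the thing itself.
- vision.find_in(picture, query): "point" ([row, column] in pixels, amid what is visible of it).
The state is a dict: "clock": time; "joint_pos": joint angles; "joint_velocities": joint speeds; "joint_torque": joint torques, N m; "ee_pos": TCP position; "ee_rot": TCP orientation; "force": force on the tool from outside, world axes, zero at the start; "moment": the same for the moment, N m; "gripper_width": finger opening in m; "finger_force": force on a finger pad.
Only numpy, scipy, OpenCV 4.12 (cv2) and the standard library are available. Lean on these libraries where they do the work, as an engineer would, in place of code of your own. Each camera call takes 0.05 s, during which the arm holds its last target. There are 200 camera calls.

## Working session

There is one attempt and no reset: what is moved stays moved. The work goes in short steps, Python scripts to look and compute and a tool call to move; the robot and the scene stay as the last step left them, time stands still between calls to the robot, and variables do not carry over. Pictures are saved under pics/ and viewed, at most 14 in all, crops included, and the job is handed in when it is done.

Besides the shell and the picture viewer there is one more tool, called as name(argument=value, ...) on one line, values as JSON. carry_out: Moves the arm, as the interface text tells. Its arguments: {"type":"object","properties":{"plan":{"type":"array"},"grip":{"type":"number"},"grip_force":{"type":"number"}},"required":["plan"]}

```bash
mkdir -p pics; ls; cat > h.py <<'E'
import numpy as np, cv2
from cell import bot, vision
from scipy.spatial.transform import Rotation as R
def K(p):
    h=p["image"].shape[0]; f=h/2/np.tan(np.radians(p["vfov"])/2)
    return np.array([[f,0,p["cx"]],[0,f,p["cy"]],[0,0,1]])
def pose(p,st=None):
    if "rvec" in p:
        Rc=cv2.Rodrigues(np.array(p["rvec"],float))[0]; return Rc,np.array(p["tvec"],float).ravel()
    T=np.eye(4); T[:3,:3]=R.from_euler("xyz",st["ee_rot"]).as_matrix(); T[:3,3]=st["ee_pos"]
    M=np.linalg.inv(T@np.array(p["tool_from_camera"])); return M[:3,:3],M[:3,3]
def to_world(p,rc,z,st=None):
    Rc,t=pose(p,st); rc=np.atleast_2d(np.array(rc,float)); 
    d=np.c_[rc[:,1],rc[:,0],np.ones(len(rc))]@np.linalg.inv(K(p)).T@Rc
    c=-Rc.T@t; return c+d*((z-c[2])/d[:,2])[:,None]
def to_pix(p,X,st=None):
    Rc,t=pose(p,st); q=(np.atleast_2d(X)@Rc.T+t)@K(p).T; return q[:,:2]/q[:,2:]
def save(p,n): cv2.imwrite("pics/"+n,cv2.cvtColor(p["image"],cv2.COLOR_RGB2BGR))
E
python3 - <<'E'
from h import *
print(bot.observe())
for n in ("top","scene"):
    p=vision.grab_frame(n); save(p,n+"0.png"); np.save(n+".npy",p,allow_pickle=True)
    print(n,p["vfov"],-pose(p)[0].T@pose(p)[1])
    for q in "blank_round blank_square blank_cross blank_bar plate_round plate_square plate_cross plate_bar loupe jar".split():
        z=0.036 if "blank" in q else .008 if "plate" in q else .03
        print(q,[(np.round(d["point"]).astype(int).tolist(),round(d["p"],2),np.round(to_world(p,d["point"],z)[0,:2],3).tolist()) for d in vision.find_in(p,q)[:3]])
E
```

```text
pics
{'clock': 0.0, 'joint_pos': array([-1.49106191e+00,  1.59011139e-01,  1.59819839e+00,  1.62067437e-05,
        1.38621987e+00, -2.10093215e-01]), 'joint_velocities': array([ 0.00247899, -0.0014041 ,  0.00090409, -0.00097271, -0.0021376 ,
        0.00054363]), 'joint_torque': array([-5.77199407e-04, -3.85571551e+01, -3.22111237e+01,  7.01490068e-02,
        3.77943786e-02, -1.46982143e-04]), 'ee_pos': array([ 0.16426688, -0.55040813,  0.22165716]), 'ee_rot': array([-3.13979961e+00, -3.98632125e-04,  2.89824290e-01]), 'force': array([0.56815911, 0.79338755, 0.34590034]), 'moment': array([-0.06087969, -0.06910901, -0.00479163]), 'finger_force': 0.0, 'gripper_width': 0.09185037176876605}
top 50.06141971131512 [0.41007719 0.01015571 1.39458081]
blank_round [([221, 426], 0.5, [0.497, -0.416]), ([175, 206], 0.41, [0.627, 0.25])]
blank_square [([181, 366], 0.56, [0.616, -0.236]), ([234, 244], 0.16, [0.451, 0.131])]
blank_cross [([210, 155], 0.84, [0.519, 0.403]), ([173, 155], 0.77, [0.632, 0.409]), ([227, 129], 0.74, [0.466, 0.482])]
blank_bar []
plate_round [([230, 328], 0.63, [0.466, -0.125])]
plate_square [([172, 286], 0.63, [0.647, 0.007])]
plate_cross [([254, 189], 0.55, [0.387, 0.303])]
plate_bar [([176, 208], 0.71, [0.63, 0.25])]
loupe [([233, 243], 0.46, [0.454, 0.135])]
jar [([253, 293], 0.78, [0.395, -0.018])]
scene 43.52356582046376 [ 1.10656854 -0.79640473  0.79299542]
blank_round [([327, 127], 0.58, [0.513, -0.434])]
blank_square [([302, 238], 0.71, [0.63, -0.256])]
blank_cross [([168, 396], 0.88, [0.64, 0.393]), ([155, 358], 0.7, [0.524, 0.387])]
blank_bar [([260, 146], 0.61, [0.399, -0.289])]
plate_round [([246, 220], 0.59, [0.466, -0.129])]
plate_square [([255, 318], 0.94, [0.658, -0.013])]
plate_cross [([163, 302], 0.74, [0.4, 0.29])]
plate_bar [([204, 359], 0.94, [0.628, 0.22])]
loupe [([193, 284], 0.78, [0.472, 0.108])]
jar [([198, 230], 0.76, [0.38, 0.005]), ([260, 145], 0.36, [0.392, -0.285])]
```

View pics/top0.png

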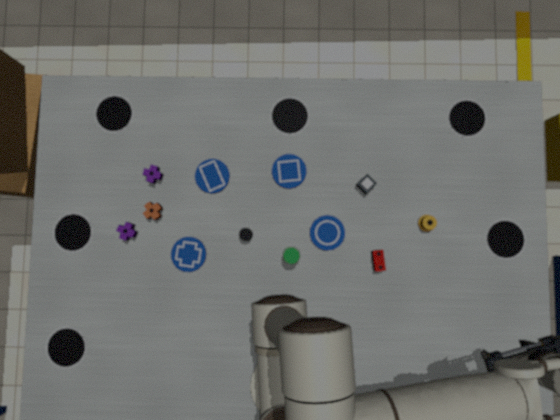

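View pics/scene0.png

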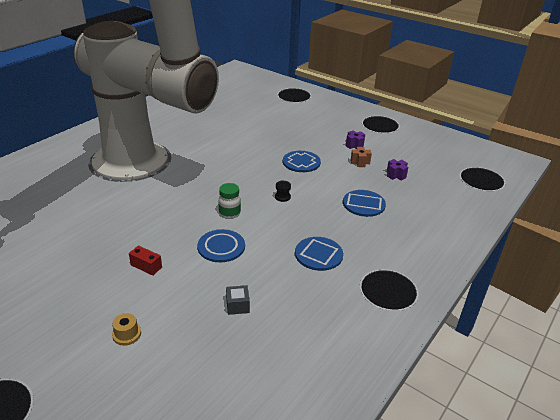

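```bash
python3 - <<'E'
import numpy as np,cv2
p=np.load("top.npy",allow_pickle=True).item()["image"]
a=cv2.resize(p[150:250,100:260],(800,500),interpolation=cv2.INTER_CUBIC)
cv2.imwrite("pics/crop1.png",a[:,:,::-1])
E
```

```text
(no output)
```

View pics/crop1.png

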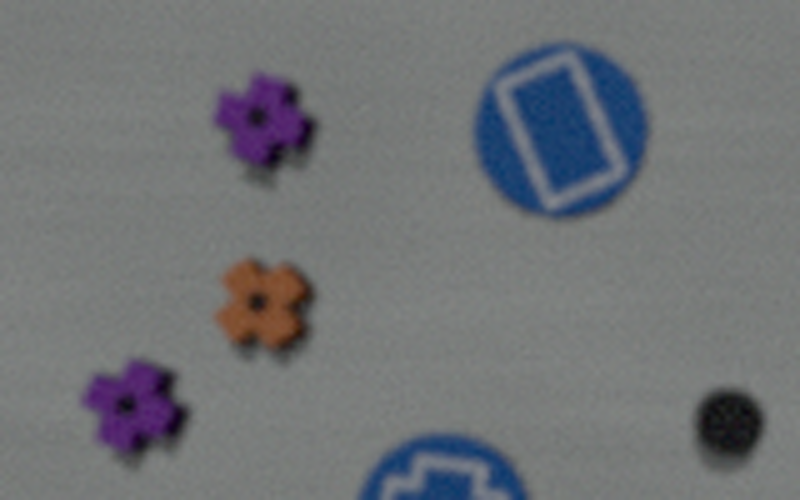

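The top picture shows plates at round (233,327), square (171,289), cross (254,188) and bar (176,212). The blanks are round (223,428), square (184,366), bar (261,378) and copper cross (211,152). The cross could be confused with purple (174,152), purple (231,127) or copper (211,152). By the description it is copper (211,152), and the crop confirms this. The round and bar could be confused with the round plate and bar plate respectively, as the networks did once. The loupe is at (234,245) and the jar at (256,291).

```bash
cat >> h.py <<'E'
def blobs(p,kind):
    h=cv2.cvtColor(p["image"],cv2.COLOR_RGB2HSV); H,S,V=[h[...,i].astype(int) for i in range(3)]
    m={"blue":(abs(H-108)<10)&(S>130)&(V>60),"red":((H<5)|(H>174))&(S>150)&(V>60),
       "copper":(H>=5)&(H<=14)&(S>100)&(V>60),"brass":(H>=16)&(H<=27)&(S>120)&(V>70)}[kind]
    n,l,s,c=cv2.connectedComponentsWithStats(m.astype(np.uint8))
    return [(s[i],c[i],l==i) for i in range(1,n) if s[i][4]>25]
E
python3 - <<'E'
from h import *
for n in("top","scene"):
    p=np.load(n+".npy",allow_pickle=True).item()
    print(n,p["cx"],p["cy"])
    for k in("blue","red","copper","brass"):
        z=.008 if k=="blue" else .03
        for s,c,m in blobs(p,k):
            cs,_=cv2.findContours(m.astype(np.uint8),cv2.RETR_EXTERNAL,2)
            q=max(cs,key=len)[:,0,::-1]
            if len(q)<15: continue
            w=to_world(p,q,z)[:,:2]
            if abs(w).max()>.9: continue
            e=cv2.fitEllipse((w*1000).astype(np.float32)); print(k,s[4],np.round(e[0],1),np.round(e[1],1))
E
```

```text
top 279.8692473489187 207.91957402145997
blue 325 [649.6  -1. ] [101.1 101.8]
blue 133 [647.1 202.7] [21.7 83.7]
blue 252 [632.2 239.5] [38.7 80.4]
blue 124 [618.5 277.2] [19.2 91.9]
blue 336 [ 459.5 -121.6] [101. 102.]
blue 285 [ 460.1 -121.7] [55.9 56.4]
blue 287 [386.9 304. ] [101.3 102. ]
blue 260 [387.8 304.7] [54.3 55.2]
red 200 [ 380.5 -273.4] [32.4 90.2]
copper 208 [518.  413.6] [48.1 51.1]
brass 372 [598.3 843.1] [59.1 90.6]
brass 186 [ 492.8 -421.8] [44.8 51.1]
scene 270.4708486573766 214.55396181353737
blue 112 [ 89.5 791.1] [ 27.5 168.3]
blue 160 [287.9 792. ] [ 27.5 216.4]
blue 197 [690.  792.9] [ 27.5 197.1]
blue 282 [391.2 300.1] [104.5 110.7]
blue 190 [387.6 303.4] [58.4 62.9]
blue 413 [634.7 235.1] [104.7 111.8]
blue 267 [633.6 239.3] [ 40.9 119.6]
blue 600 [ 464.2 -124.9] [106.2 110.5]
blue 396 [ 461.5 -122.5] [61.3 62.4]
blue 648 [653.9  -4.1] [105.8 111.2]
blue 376 [651.2  -1.8] [59.  67.1]
red 575 [ 390.2 -284. ] [54.5 94.4]
copper 280 [528.8 399.7] [ 53.6 103.7]
brass 628 [ 508.4 -435.7] [45.7 80.2]
```

carry_out(plan=[{"x":2.4,"y":3.0},{"x":2.4,"y":3.0},{"x":2.4,"y":3.0},{"x":2.4,"y":3.0},{"x":2.4,"y":3.0},{"x":2.4,"y":3.0},{"x":2.4,"y":3.0},{"x":2.4,"y":3.0},{"x":2.4,"y":3.5},{},{}], grip=1, grip_force=30)

```text
invalid input
```

```bash
python3 - <<'E'
from h import *
st=bot.observe(); p=vision.grab_frame("wrist"); save(p,"w1.png"); np.save("w1.npy",(p,st),allow_pickle=True) if 0 else None
import pickle; pickle.dump((p,st),open("w1.pkl","wb"))
print(st["clock"],st["ee_pos"],st["ee_rot"],st["joint_pos"]); print(p["vfov"],p["tool_from_camera"])
E
```

```text
1.1 [ 0.1642983  -0.55100136  0.22257286] [-3.14156576e+00 -1.77701543e-05  2.89802650e-01] [-1.49108793e+00  1.58414451e-01  1.59704021e+00  1.19750914e-05
  1.38616800e+00 -2.10096447e-01]
59.68007309452755 [[ 7.35006481e-04 -9.55253306e-01 -2.95788069e-01  8.48303375e-02]
 [ 9.99999598e-01  8.53941978e-04 -2.72914020e-04  5.78203652e-06]
 [ 5.13287869e-04 -2.95787750e-01  9.55253549e-01 -1.61775865e-01]
 [ 0.00000000e+00  0.00000000e+00  0.00000000e+00  1.00000000e+00]]
```

View pics/w1.png

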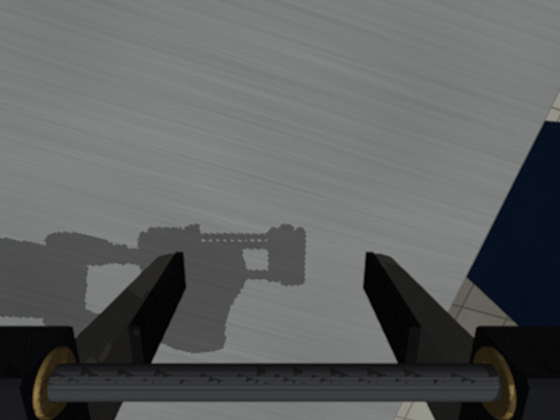

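The wrist view shows bare table and the arm's shadow, with the fingers at the bottom. The empty rows may be what was refused, so I'll use explicit zeros.

carry_out(plan=[{"x":2.4,"y":3.0},{"x":2.4,"y":3.0},{"x":2.4,"y":3.0},{"x":2.4,"y":3.0},{"x":2.4,"y":3.0},{"x":2.4,"y":3.0},{"x":2.4,"y":3.0},{"x":2.4,"y":3.0},{"x":2.4,"y":3.5},{"z":0},{"z":0}], grip=1, grip_force=30)

```text
invalid input
```

```bash
cat >> h.py <<'E'
from scipy.optimize import minimize
def rect(a,b): return np.array([[-a,-b],[a,-b],[a,b],[-a,b]],float)/2
def circ(d): t=np.linspace(0,2*np.pi,48,endpoint=False); return d/2*np.c_[np.cos(t),np.sin(t)]
def prism(poly,z0,z1): return np.vstack([np.c_[poly,np.full(len(poly),z)] for z in {z0,z1}])
H=.036
PARTS={"bar":[prism(rect(.064,.032),0,H)],"square":[prism(rect(.044,.044),0,H)],"round":[prism(circ(.054),0,.008),prism(circ(.044),.008,H)],
 "cross":[prism(rect(.054,.022),0,H),prism(rect(.022,.054),0,H)],
 "p_bar":[prism(rect(.076,.044),.008,.008)],"p_square":[prism(rect(.056,.056),.008,.008)],"p_round":[prism(circ(.066),.008,.008)],
 "p_cross":[prism(rect(.066,.034),.008,.008),prism(rect(.034,.066),.008,.008)]}
def fit(p,st,name,mask,x0,dz=0.):
    f=mask.astype(np.float32); S=4
    def sil(v):
        m=np.zeros(f.shape,np.uint8); c,s=np.cos(v[2]),np.sin(v[2])
        for P in PARTS[name]:
            W=np.c_[P[:,:2]@np.array([[c,s],[-s,c]])+v[:2],P[:,2]+dz]
            hull=cv2.convexHull(to_pix(p,W,st).astype(np.float32))
            cv2.fillPoly(m,[np.round(hull*16).astype(np.int32)],255,cv2.LINE_AA,4)
        return m/255.
    def cost(v):
        m=sil([v[0]/1e3,v[1]/1e3,v[2]/30]); return 1-(m*f).sum()/np.maximum(m,f).sum()
    best=None
    for a in ([0] if "round" in name else np.radians(range(0,180 if "bar" in name else 90,15))):
        for r in range(1):
            i=np.array([x0[0]*1e3,x0[1]*1e3,a*30])
            o=minimize(cost,i,method="Nelder-Mead",options=dict(initial_simplex=i+np.array([[0,0,0],[8,0,0],[0,8,0],[0,0,6]]),xatol=.05,fatol=1e-5,maxiter=150))
            if best is None or o.fun<best.fun: best=o
    v=best.x; return np.array([v[0],v[1],np.degrees(v[2]/30)]),1-best.fun
def wrist(): st=bot.observe(); return vision.grab_frame("wrist"),st
def near(p,st,k,xy,z=.02,amin=300):
    q=to_pix(p,[[xy[0],xy[1],z]],st)[0]
    B=[b for b in blobs(p,k) if b[0][4]>amin]
    return min(B,key=lambda b:np.hypot(*(b[1]-q)))[2]
E
cat > m.py <<'E'
import sys; from h import *
n,k,x,y,png=sys.argv[1:6]; x=float(x);y=float(y)
p,st=wrist(); save(p,png)
print(st["clock"],np.round(st["ee_pos"]*1000,1),np.round(np.degrees(st["ee_rot"]),2),np.round(st["joint_pos"],2))
if k!="-":
    m=near(p,st,k,(x,y)); print(m.sum(),fit(p,st,n,m,(x,y)))
E
python3 m.py bar red .38 -.273 w2.png
```

```text
1.15 [ 164.3 -551.   222.6] [180.    0.   16.6] [-1.49  0.16  1.6  -0.    1.39 -0.21]Traceback (most recent call last):
  File "m.py", line 6, in <module>
    m=near(p,st,k,(x,y)); print(m.sum(),fit(p,st,n,m,(x,y)))
  File "h.py", line 56, in near
    return min(B,key=lambda b:np.hypot(*(b[1]-q)))[2]
           ~~~^^^^^^^^^^^^^^^^^^^^^^^^^^^^^^^^^^^^
ValueError: min() iterable argument is empty
```

View pics/w2.png

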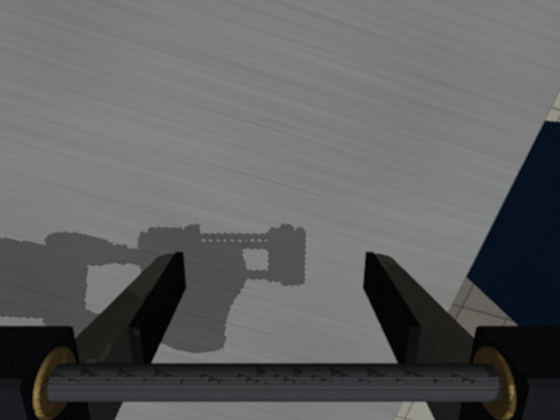

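The arm hasn't moved and the view is unchanged. I'll test with full rows.

carry_out(plan=[{"x":2.4,"y":3.0,"z":0,"rx":0,"ry":0,"rz":0},{"x":2.4,"y":3.0,"z":0,"rx":0,"ry":0,"rz":0}])

```text
clock: 1.4
ee_pos: [0.2123, -0.4907, 0.2225]
ee_rot: [-3.142, -0.0, 0.288]
force: [0.1, 0.3, 0.2]
gripper_width: 0.0916
finger_force: 0.0
```

carry_out(plan=[{"x":2.4,"y":3.0,"z":0,"rx":0,"ry":0,"rz":0},{"x":2.4,"y":3.0,"z":0,"rx":0,"ry":0,"rz":0},{"x":2.4,"y":3.0,"z":0,"rx":0,"ry":0,"rz":0},{"x":2.4,"y":3.0,"z":0,"rx":0,"ry":0,"rz":0},{"x":2.4,"y":3.0,"z":0,"rx":0,"ry":0,"rz":0},{"x":2.4,"y":3.0,"z":0,"rx":0,"ry":0,"rz":0},{"x":2.4,"y":3.0,"z":0,"rx":0,"ry":0,"rz":0},{"x":0,"y":0,"z":0,"rx":0,"ry":0,"rz":0},{"x":0,"y":0,"z":0,"rx":0,"ry":0,"rz":0}])

```text
clock: 2.3
ee_pos: [0.3805, -0.2808, 0.2227]
ee_rot: [3.141, 0.0, 0.292]
force: [0.7, -0.2, -0.2]
gripper_width: 0.0919
finger_force: 0.0
```

```bash
python3 m.py bar red .38 -.273 w3.png
```

```text
2.3 [ 380.5 -280.8  222.7] [1.7997e+02 2.0000e-02 1.6710e+01] [-0.89 -0.11  1.87 -0.    1.38  0.39]
1764 (array([ 375.70957295, -274.96914613,  185.59645912]), np.float64(0.7482644435569754))
```

View pics/w3.png

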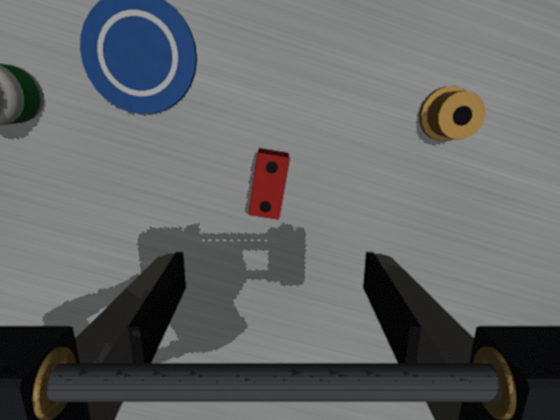

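The wrist picture shows the bar at (185,268), its top face including two dots. The round plate is at (53,138), the brass round at (113,455) and the jar at left (95,15).

```bash
sed -i 's/(S>150)&(V>60)/(S>120)\&(V>22)/; s/(S>100)&(V>60)/(S>90)\&(V>30)/; s/(S>120)&(V>70)/(S>100)\&(V>30)/' h.py
cat >> h.py <<'E'
def solid(m):
    m=cv2.morphologyEx(m.astype(np.uint8),cv2.MORPH_CLOSE,np.ones((3,3),np.uint8))
    c,_=cv2.findContours(m,cv2.RETR_EXTERNAL,cv2.CHAIN_APPROX_NONE); return cv2.drawContours(np.zeros_like(m),[max(c,key=cv2.contourArea)],-1,1,-1)>0
E
sed -i 's/m=near(p,st,k,(x,y));/m=solid(near(p,st,k,(x,y)));/' m.py
python3 - <<'E'
from h import *
import pickle
p=vision.grab_frame("wrist"); st=bot.observe(); pickle.dump((p,st),open("w.pkl","wb"))
for n,k,xy in(("bar","red",(.38,-.275)),("round","brass",(.494,-.424)),("p_round","blue",(.46,-.122))):
    m=solid(near(p,st,k,xy)) ; print(n,m.sum(),*fit(p,st,n,m,xy))
PARTS["disc"]=[prism(circ(.11),0,.008)]; PARTS["d"]=[prism(circ(.11),.008,.008)]
m=solid(near(p,st,"blue",(.46,-.122)));m2=[b for b in blobs(p,"blue")]
print([ (b[0][4],b[1]) for b in m2]); print(fit(p,st,"disc",m,(.46,-.122)))
m=min(m2,key=lambda b:abs(b[0][4]-4200))[2]; print(m.sum(),fit(p,st,"p_round",solid(m),(.46,-.122)))
E
```

```text
bar 2090 [ 380.24477948 -274.81581565    5.3074602 ] 0.8801469907866386
round 2794 [ 495.06546582 -426.55894488   13.74078402] 0.8914722277510932
p_round 3857 [ 461.35154067 -119.94296128    3.54101927] 0.9128974974727807
[(np.int32(4923), array([138.38634979,  54.59374365])), (np.int32(3857), array([136.3155302,  52.353902 ]))]
(array([ 486.44538932, -111.61020379,  -38.63574734]), np.float64(0.43037506991298924))
3857 (array([ 461.35154067, -119.94296128,    3.54101927]), np.float64(0.9128974974727807))
```

carry_out(plan=[{"x":0,"y":0.6,"z":-2,"rx":0,"ry":0,"rz":-5.7},{"x":0,"y":0,"z":-4,"rx":0,"ry":0,"rz":-5.7},{"x":0,"y":0,"z":-4,"rx":0,"ry":0,"rz":0},{"x":0,"y":0,"z":-4,"rx":0,"ry":0,"rz":0},{"x":0,"y":0,"z":-3,"rx":0,"ry":0,"rz":0},{"x":0,"y":0,"z":-2,"rx":0,"ry":0,"rz":0},{"x":0,"y":0,"z":-1.5,"rx":0,"ry":0,"rz":0},{"x":0,"y":0,"z":-0.5,"rx":0,"ry":0,"rz":0},{"x":0,"y":0,"z":0,"rx":0,"ry":0,"rz":0}])

```text
clock: 3.3
ee_pos: [0.3795, -0.2755, 0.0122]
ee_rot: [-3.141, 0.001, 0.089]
force: [-1.0, 0.2, 0.3]
gripper_width: 0.0919
finger_force: 0.0
```

carry_out(plan=[{"x":0,"y":0,"z":0,"rx":0,"ry":0,"rz":0},{"x":0,"y":0,"z":0,"rx":0,"ry":0,"rz":0},{"x":0,"y":0,"z":0,"rx":0,"ry":0,"rz":0},{"x":0,"y":0,"z":0,"rx":0,"ry":0,"rz":0},{"x":0,"y":0,"z":0,"rx":0,"ry":0,"rz":0},{"x":0,"y":0,"z":0,"rx":0,"ry":0,"rz":0},{"x":0,"y":0,"z":0,"rx":0,"ry":0,"rz":0},{"x":0,"y":0,"z":0,"rx":0,"ry":0,"rz":0}], grip=-1, grip_force=35)

```text
clock: 4.1
ee_pos: [0.3803, -0.275, 0.0126]
ee_rot: [3.142, 0.0, 0.091]
force: [-0.4, 0.3, -0.4]
gripper_width: 0.0322
finger_force: 34.6
```

carry_out(plan=[{"x":0,"y":0,"z":3,"rx":0,"ry":0,"rz":0},{"x":0,"y":0,"z":4.5,"rx":0,"ry":0,"rz":0},{"x":0,"y":0,"z":4.5,"rx":0,"ry":0,"rz":0},{"x":1.0,"y":2.5,"z":4,"rx":0,"ry":0,"rz":1.5},{"x":1.7,"y":4.1,"z":3,"rx":0,"ry":0,"rz":1.5},{"x":1.7,"y":4.1,"z":0,"rx":0,"ry":0,"rz":1.5},{"x":1.7,"y":4.1,"z":0,"rx":0,"ry":0,"rz":1.5},{"x":1.7,"y":4.1,"z":0,"rx":0,"ry":0,"rz":1.5},{"x":1.7,"y":4.1,"z":0,"rx":0,"ry":0,"rz":1.5},{"x":1.7,"y":4.1,"z":0,"rx":0,"ry":0,"rz":1.5},{"x":1.7,"y":4.1,"z":0,"rx":0,"ry":0,"rz":1.5},{"x":1.7,"y":4.1,"z":0,"rx":0,"ry":0,"rz":1.5},{"x":1.7,"y":4.1,"z":0,"rx":0,"ry":0,"rz":1.5},{"x":1.7,"y":4.1,"z":0,"rx":0,"ry":0,"rz":1.5},{"x":1.7,"y":4.1,"z":0,"rx":0,"ry":0,"rz":1.5},{"x":1.0,"y":2.0,"z":0,"rx":0,"ry":0,"rz":0.3},{"x":0,"y":0,"z":0,"rx":0,"ry":0,"rz":0},{"x":0,"y":0,"z":0,"rx":0,"ry":0,"rz":0}])

```text
clock: 5.9
ee_pos: [0.5854, 0.2181, 0.1995]
ee_rot: [-3.142, 0.002, 0.411]
force: [0.3, -0.9, -2.7]
gripper_width: 0.0317
finger_force: 34.6
```

```bash
cat > pl.py <<'E'
import sys; from h import *
n,x,y,png=sys.argv[1:5]; x=float(x);y=float(y)
p,st=wrist(); save(p,png)
print(st["clock"],np.round(st["ee_pos"]*1000,1),np.round(np.degrees(st["ee_rot"]),2),st["gripper_width"])
q=to_pix(p,[[x,y,.008]],st)[0]
B=[b for b in blobs(p,"blue") if b[0][4]>800]
for b in B: print(b[0],b[1].round())
b=min(B,key=lambda b:(np.hypot(*(b[1]-q))>45)*1e6+b[0][2])   # inner region: narrowest near q
print(fit(p,st,n,solid(b[2]),(x,y)))
E
python3 pl.py p_bar .633 .2395 w4.png
```

```text
5.9 [585.4 218.1 199.5] [-1.800e+02  1.400e-01  2.354e+01] 0.031669858140801574
[ 217   71  113  117 4738] [273. 128.]
[ 250   91   46   81 3559] [273. 130.]
[ 443  158  110  102 4291] [496. 207.]
[ 464  179   72   63 2706] [499. 211.]
[  83  269   98   57 1900] [129. 293.]
[  99  286   64   40 1697] [130. 309.]
(array([633.29989616, 239.59306786, 203.62239744]), np.float64(0.9041491058150392))
```

View pics/w4.png

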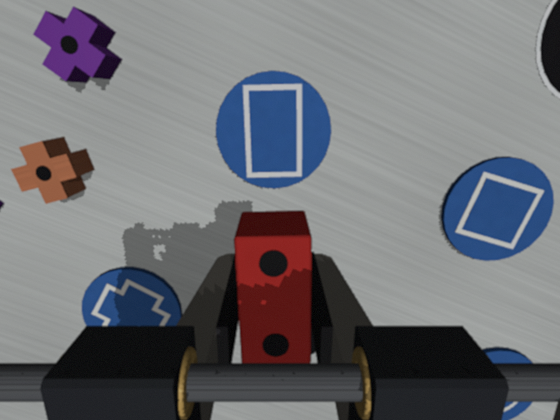

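The picture shows the held bar at (300,273), the bar plate's outline at (130,273), the square plate at (210,498), the copper cross at (172,50) and a purple cross at (45,75). The top and wrist cameras agree on the bar plate, so I'll set the bar down.

carry_out(plan=[{"x":2.4,"y":1.1,"z":0,"rx":0,"ry":0,"rz":0},{"x":2.4,"y":1.05,"z":-2,"rx":0,"ry":0,"rz":0},{"x":0,"y":0,"z":-4,"rx":0,"ry":0,"rz":0},{"x":0,"y":0,"z":-4,"rx":0,"ry":0,"rz":0},{"x":0,"y":0,"z":-4,"rx":0,"ry":0,"rz":0},{"x":0,"y":0,"z":-2,"rx":0,"ry":0,"rz":0},{"x":0,"y":0,"z":-1,"rx":0,"ry":0,"rz":0},{"x":0,"y":0,"z":-0.5,"rx":0,"ry":0,"rz":0},{"x":0,"y":0,"z":-0.3,"rx":0,"ry":0,"rz":0},{"x":0,"y":0,"z":0,"rx":0,"ry":0,"rz":0},{"x":0,"y":0,"z":0,"rx":0,"ry":0,"rz":0}])

```text
clock: 7.05
ee_pos: [0.6352, 0.2399, 0.0242]
ee_rot: [3.141, -0.002, 0.41]
force: [0.5, 0.2, -2.3]
gripper_width: 0.032
finger_force: 34.6
```

carry_out(plan=[{"x":-0.15,"y":0,"z":-0.2,"rx":0,"ry":0,"rz":0},{"x":0,"y":0,"z":-0.1,"rx":0,"ry":0,"rz":0},{"x":0,"y":0,"z":0,"rx":0,"ry":0,"rz":0}])

```text
clock: 7.35
ee_pos: [0.633, 0.2399, 0.0206]
ee_rot: [3.141, -0.001, 0.41]
force: [-2.1, 0.5, 3.0]
gripper_width: 0.0317
finger_force: 34.6
```

carry_out(plan=[{"x":0,"y":0,"z":0,"rx":0,"ry":0,"rz":0},{"x":0,"y":0,"z":0,"rx":0,"ry":0,"rz":0},{"x":0,"y":0,"z":0,"rx":0,"ry":0,"rz":0},{"x":0,"y":0,"z":0,"rx":0,"ry":0,"rz":0},{"x":0,"y":0,"z":2,"rx":0,"ry":0,"rz":0},{"x":0,"y":0,"z":4,"rx":0,"ry":0,"rz":0},{"x":0,"y":0,"z":4,"rx":0,"ry":0,"rz":0},{"x":0,"y":0,"z":4,"rx":0,"ry":0,"rz":0},{"x":-2.3,"y":3.4,"z":2,"rx":0,"ry":0,"rz":0},{"x":-2.3,"y":3.4,"z":2,"rx":0,"ry":0,"rz":0},{"x":-2.3,"y":3.4,"z":0,"rx":0,"ry":0,"rz":0},{"x":-2.3,"y":3.4,"z":0,"rx":0,"ry":0,"rz":0},{"x":-2.2,"y":3.4,"z":0,"rx":0,"ry":0,"rz":0},{"x":0,"y":0,"z":0,"rx":0,"ry":0,"rz":0},{"x":0,"y":0,"z":0,"rx":0,"ry":0,"rz":0}], grip=0.55)

```text
clock: 8.85
ee_pos: [0.5183, 0.4102, 0.1995]
ee_rot: [3.141, -0.0, 0.412]
force: [0.9, -0.8, 0.2]
gripper_width: 0.0712
finger_force: 0.0
```

```bash
python3 m.py cross copper .519 .412 w5.png
```

```text
8.85 [518.3 410.2 199.5] [179.97  -0.    23.6 ] [ 0.49  0.39  1.36 -0.    1.39  1.65]
2464 (array([519.60805296, 416.82788807,  39.83192575]), np.float64(0.8992228305690461))
```

View pics/w5.png

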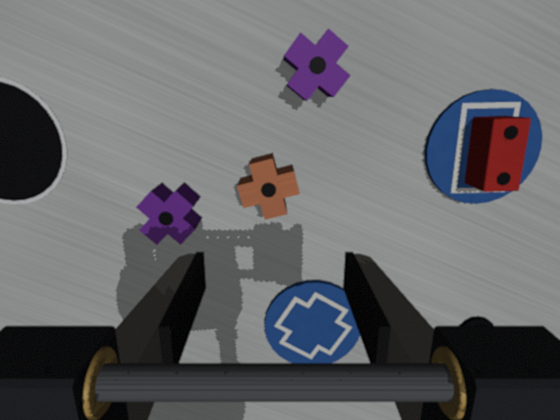

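The picture shows the bar inside its outline at (147,505), the copper cross with its dot at (190,268), purple crosses at (217,166) and (65,317), and the cross plate at (323,313).

```bash
python3 - <<'E'
from h import *
st=bot.observe(); p=vision.grab_frame("wrist")
def dot(p,st,xy,r):
    g=cv2.cvtColor(p["image"],cv2.COLOR_RGB2GRAY); q=to_pix(p,[[*xy,.036]],st)[0].round().astype(int)
    w=np.zeros_like(g); cv2.circle(w,tuple(int(i) for i in q),r,1,-1); m=(g<45)&(w>0); return np.argwhere(m).mean(0),m.sum()
d,n=dot(p,st,(.519,.415),14); print(d,n,to_world(p,d,.036,st)*1000)
t=vision.grab_frame("top"); save(t,"t2.png")
d,n=dot(t,None,(.519,.414),5); print(d,n,to_world(t,d,.036)*1000)
m=solid([b[2] for b in blobs(t,"copper") if abs(b[1]-[152,211]).max()<6][0]); print(fit(t,None,"cross",m,(.519,.414)))
m=solid(max([b for b in blobs(t,"red") if abs(b[1]-to_pix(t,[[.633,.24,.03]])[0]).max()<10],key=lambda b:b[0][4])[2]); print(fit(t,None,"bar",m,(.633,.24),.008))
q=to_pix(p,[[.387,.304,.008]],st)[0]; print([(b[0],b[1]) for b in blobs(p,"blue") if b[0][4]>300 and np.hypot(*(b[1]-q))<40])
m=min([b for b in blobs(p,"blue") if b[0][4]>300 and np.hypot(*(b[1]-q))<40],key=lambda b:b[0][2])[2]; print(fit(p,st,"p_cross",solid(m),(.387,.304)))
E
```

```text
[189.8943662  266.95774648] 142 [[520.26568568 416.82319627  36.        ]]
[210.16666667 151.16666667] 6 [[517.75679836 415.12711839  36.        ]]
(array([516.63389552, 418.14287777,  47.74441212]), np.float64(0.6935141538537475))
(array([629.53952839, 237.28329295,  32.44500475]), np.float64(0.6894470744431184))
[(array([ 264,  282,   96,   82, 2605], dtype=int32), array([308.83339731, 321.29596929])), (array([ 281,  300,   63,   53, 2070], dtype=int32), array([312.05507246, 326.01014493]))]
(array([387.88069447, 305.47531428,  82.41836017]), np.float64(0.8661367859772969))
```

carry_out(plan=[{"x":0.15,"y":0.65,"z":0,"rx":0,"ry":0,"rz":8.2},{"x":0,"y":0,"z":0,"rx":0,"ry":0,"rz":8.2},{"x":0,"y":0,"z":0,"rx":0,"ry":0,"rz":8.2},{"x":0,"y":0,"z":0,"rx":0,"ry":0,"rz":8.2},{"x":0,"y":0,"z":0,"rx":0,"ry":0,"rz":8.2},{"x":0,"y":0,"z":0,"rx":0,"ry":0,"rz":8.2},{"x":0,"y":0,"z":0,"rx":0,"ry":0,"rz":8.2},{"x":0,"y":0,"z":0,"rx":0,"ry":0,"rz":8.2},{"x":0,"y":0,"z":-1,"rx":0,"ry":0,"rz":8.2},{"x":0,"y":0,"z":-2,"rx":0,"ry":0,"rz":8.2},{"x":0,"y":0,"z":-2,"rx":0,"ry":0,"rz":8.2},{"x":0,"y":0,"z":-2,"rx":0,"ry":0,"rz":8.2},{"x":0,"y":0,"z":-2,"rx":0,"ry":0,"rz":7.8},{"x":0,"y":0,"z":0,"rx":0,"ry":0,"rz":0},{"x":0,"y":0,"z":0,"rx":0,"ry":0,"rz":0}])

```text
clock: 10.5
ee_pos: [0.5208, 0.4154, 0.1097]
ee_rot: [-3.141, 0.0, 2.259]
force: [0.1, 0.9, 0.1]
gripper_width: 0.0711
finger_force: 0.0
```

```bash
python3 m.py cross copper .519 .412 w6.png
```

```text
10.5 [520.8 415.4 109.7] [-179.98    0.    129.44] [ 0.49  0.49  1.42 -0.    1.24 -0.2 ]
4557 (array([520.42859785, 416.53576266,  37.40718823]), np.float64(0.9195692413904493))
```

carry_out(plan=[{"x":0,"y":0.1,"z":-2,"rx":0,"ry":0,"rz":-1},{"x":0,"y":0,"z":-3,"rx":0,"ry":0,"rz":0},{"x":0,"y":0,"z":-2.5,"rx":0,"ry":0,"rz":0},{"x":0,"y":0,"z":-1.5,"rx":0,"ry":0,"rz":0},{"x":0,"y":0,"z":-0.7,"rx":0,"ry":0,"rz":0},{"x":0,"y":0,"z":0,"rx":0,"ry":0,"rz":0}])

```text
clock: 11.15
ee_pos: [0.5204, 0.4173, 0.0127]
ee_rot: [3.142, -0.0, 2.246]
force: [-0.1, 0.5, -0.5]
gripper_width: 0.0714
finger_force: 0.0
```

carry_out(plan=[{"x":0,"y":0,"z":0,"rx":0,"ry":0,"rz":0},{"x":0,"y":0,"z":0,"rx":0,"ry":0,"rz":0},{"x":0,"y":0,"z":0,"rx":0,"ry":0,"rz":0},{"x":0,"y":0,"z":0,"rx":0,"ry":0,"rz":0},{"x":0,"y":0,"z":0,"rx":0,"ry":0,"rz":0},{"x":0,"y":0,"z":0,"rx":0,"ry":0,"rz":0}], grip=-1, grip_force=40)

```text
clock: 11.75
ee_pos: [0.5204, 0.417, 0.0142]
ee_rot: [-3.141, 0.001, 2.246]
force: [-2.8, -3.0, 5.8]
gripper_width: 0.0537
finger_force: 40.0
```

carry_out(plan=[{"x":0,"y":0,"z":3,"rx":0,"ry":0,"rz":0},{"x":0,"y":0,"z":4,"rx":0,"ry":0,"rz":0},{"x":0,"y":0,"z":4,"rx":0,"ry":0,"rz":0},{"x":0,"y":0,"z":4,"rx":0,"ry":0,"rz":0},{"x":-2.3,"y":-2.8,"z":3.6,"rx":0,"ry":0,"rz":-7.7},{"x":-2.3,"y":-2.8,"z":0,"rx":0,"ry":0,"rz":-7.7},{"x":-2.3,"y":-2.8,"z":0,"rx":0,"ry":0,"rz":-7.7},{"x":-2.3,"y":-2.8,"z":0,"rx":0,"ry":0,"rz":-7.7},{"x":-2.3,"y":-2.8,"z":0,"rx":0,"ry":0,"rz":-7.7},{"x":-2.5,"y":-2.7,"z":0,"rx":0,"ry":0,"rz":-7.8},{"x":0,"y":0,"z":0,"rx":0,"ry":0,"rz":0},{"x":0,"y":0,"z":0,"rx":0,"ry":0,"rz":0}])

```text
clock: 12.95
ee_pos: [0.3802, 0.2506, 0.1977]
ee_rot: [3.141, -0.001, 1.438]
force: [-0.3, 0.8, -4.0]
gripper_width: 0.0537
finger_force: 40.0
```

```bash
python3 pl.py p_cross .3873 .3043 w7.png
```

```text
12.95 [380.2 250.6 197.7] [ 1.7997e+02 -3.0000e-02  8.2400e+01] 0.053672083959791395
[ 217   68  115  117 4722] [274. 124.]
[ 240   94   70   69 3553] [274. 128.]
[ 477  106   83  110 3171] [516. 155.]
(array([388.29217338, 304.97562831,  82.67449577]), np.float64(0.8880778374139155))
```

View pics/w7.png

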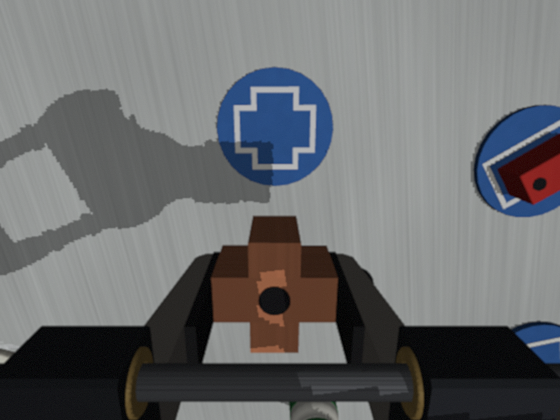

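The picture shows the cross held straight with its dot at (299,274), and the cross plate's outline at (128,274), aligned with it.

carry_out(plan=[{"x":0.4,"y":2.7,"z":0,"rx":0,"ry":0,"rz":0.2},{"x":0.37,"y":2.7,"z":-2,"rx":0,"ry":0,"rz":0},{"x":0,"y":0,"z":-4,"rx":0,"ry":0,"rz":0},{"x":0,"y":0,"z":-4,"rx":0,"ry":0,"rz":0},{"x":0,"y":0,"z":-4,"rx":0,"ry":0,"rz":0},{"x":0,"y":0,"z":-2,"rx":0,"ry":0,"rz":0},{"x":0,"y":0,"z":-1,"rx":0,"ry":0,"rz":0},{"x":0,"y":0,"z":-0.3,"rx":0,"ry":0,"rz":0},{"x":0,"y":0,"z":0,"rx":0,"ry":0,"rz":0},{"x":0,"y":0,"z":0,"rx":0,"ry":0,"rz":0}])

```text
clock: 14.0
ee_pos: [0.3899, 0.3056, 0.0264]
ee_rot: [3.139, -0.002, 1.442]
force: [-0.1, 1.0, -4.0]
gripper_width: 0.0535
finger_force: 40.0
```

carry_out(plan=[{"x":-0.15,"y":-0.1,"z":-0.3,"rx":0,"ry":0,"rz":0},{"x":0,"y":0,"z":0,"rx":0,"ry":0,"rz":0},{"x":0,"y":0,"z":0,"rx":0,"ry":0,"rz":0}])

```text
clock: 14.3
ee_pos: [0.3869, 0.3039, 0.0222]
ee_rot: [3.141, -0.0, 1.442]
force: [-0.2, 0.1, -4.1]
gripper_width: 0.0538
finger_force: 40.0
```

carry_out(plan=[{"x":0.1,"y":0.05,"z":-0.1,"rx":0,"ry":0,"rz":0},{"x":0,"y":0,"z":-0.05,"rx":0,"ry":0,"rz":0},{"x":0,"y":0,"z":0,"rx":0,"ry":0,"rz":0}])

```text
clock: 14.6
ee_pos: [0.387, 0.304, 0.0221]
ee_rot: [-3.139, 0.002, 1.442]
force: [-10.8, -6.7, 15.9]
gripper_width: 0.0536
finger_force: 40.0
```

carry_out(plan=[{"x":0,"y":0,"z":0,"rx":0,"ry":0,"rz":0},{"x":0,"y":0,"z":0,"rx":0,"ry":0,"rz":0},{"x":0,"y":0,"z":0,"rx":0,"ry":0,"rz":0},{"x":0,"y":0,"z":0,"rx":0,"ry":0,"rz":0},{"x":0,"y":0,"z":2,"rx":0,"ry":0,"rz":0},{"x":0,"y":0,"z":4,"rx":0,"ry":0,"rz":0},{"x":0,"y":0,"z":4,"rx":0,"ry":0,"rz":0},{"x":0,"y":0,"z":4,"rx":0,"ry":0,"rz":0},{"x":0,"y":-4.5,"z":4,"rx":0,"ry":0,"rz":0},{"x":0,"y":-3.5,"z":0,"rx":0,"ry":0,"rz":0},{"x":0,"y":0,"z":0,"rx":0,"ry":0,"rz":0},{"x":0,"y":0,"z":0,"rx":0,"ry":0,"rz":0}], grip=0.6)

```text
clock: 15.8
ee_pos: [0.3879, 0.2317, 0.1935]
ee_rot: [3.141, -0.001, 1.44]
force: [0.3, -0.2, 0.3]
gripper_width: 0.0735
finger_force: 0.0
```

```bash
cat >> h.py <<'E'
def dots(p,st,xy,z,r,thr=45):
    g=cv2.cvtColor(p["image"],cv2.COLOR_RGB2GRAY); q=to_pix(p,[[*xy,z]],st)[0].round().astype(int)
    w=np.zeros_like(g); cv2.circle(w,tuple(int(i) for i in q),r,1,-1)
    n,l,s,c=cv2.connectedComponentsWithStats(((g<thr)&(w>0)).astype(np.uint8))
    return [(int(s[i][4]),to_world(p,c[i][::-1],z,st)[0,:2].round(4)*1000) for i in range(1,n) if s[i][4]>30]
E
python3 - <<'E'
from h import *
p,st=wrist(); save(p,"w8.png"); print(st["ee_pos"])
xy=(.388,.3047); print(dots(p,st,xy,.044,16))
PARTS["cross"]=PARTS["cross"]; m=solid(near(p,st,"copper",xy)); print(m.sum(),fit(p,st,"cross",m,xy,.008))
E
```

```text
[0.38792677 0.23174851 0.19354422]
[(190, array([387.7, 304.7]))]
2813 (array([387.6919385 , 304.63516083,  83.41600437]), np.float64(0.9251475873103948))
```

View pics/w8.png

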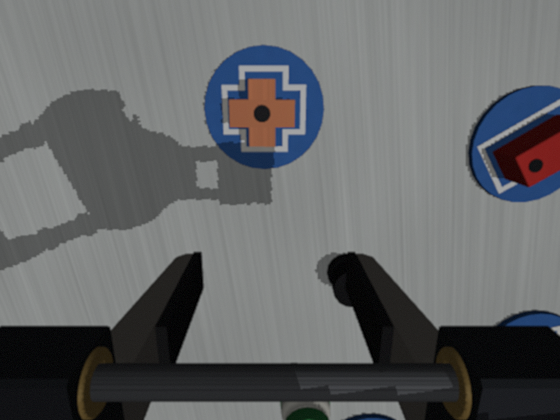

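The picture shows the cross centred in its outline at (114,262), and the fit confirms this to under 1 mm. Next is the square.

carry_out(plan=[{"x":1.75,"y":-3.6,"z":0,"rx":0,"ry":0,"rz":-3.2},{"x":1.75,"y":-3.6,"z":0,"rx":0,"ry":0,"rz":-3.2},{"x":1.75,"y":-3.6,"z":0,"rx":0,"ry":0,"rz":-3.2},{"x":1.75,"y":-3.6,"z":0,"rx":0,"ry":0,"rz":-3.2},{"x":1.75,"y":-3.6,"z":0,"rx":0,"ry":0,"rz":-3.2},{"x":1.75,"y":-3.6,"z":0,"rx":0,"ry":0,"rz":-3.2},{"x":1.75,"y":-3.6,"z":0,"rx":0,"ry":0,"rz":-3.2},{"x":1.75,"y":-3.6,"z":0,"rx":0,"ry":0,"rz":-3.2},{"x":1.75,"y":-3.6,"z":0,"rx":0,"ry":0,"rz":-3.2},{"x":1.75,"y":-3.6,"z":0,"rx":0,"ry":0,"rz":-3.2},{"x":1.75,"y":-3.6,"z":0,"rx":0,"ry":0,"rz":-3.2},{"x":1.75,"y":-3.6,"z":0,"rx":0,"ry":0,"rz":-3.2},{"x":1.75,"y":-3.6,"z":0,"rx":0,"ry":0,"rz":-3.2},{"x":0,"y":0,"z":0,"rx":0,"ry":0,"rz":0},{"x":0,"y":0,"z":0,"rx":0,"ry":0,"rz":0}], grip=1)

```text
clock: 17.35
ee_pos: [0.6156, -0.2352, 0.1919]
ee_rot: [-3.139, 0.0, 0.716]
force: [0.3, 0.4, -0.3]
gripper_width: 0.0921
finger_force: 0.0
```

```bash
cat > sq.py <<'E'
from h import *
import sys
p,st=wrist(); save(p,sys.argv[1]); xy=(.616,-.236)
print(st["clock"],np.round(st["ee_pos"]*1000,1),np.round(np.degrees(st["ee_rot"]),2),np.round(st["joint_pos"],2))
q=to_pix(p,[[*xy,.036]],st)[0].round().astype(int); print(q)
g=cv2.GaussianBlur(cv2.cvtColor(p["image"],cv2.COLOR_RGB2GRAY),(3,3),0)
x0,y0=max(q[0]-60,0),max(q[1]-60,0); c=g[y0:q[1]+60,x0:q[0]+60]
t,_=cv2.threshold(c,0,255,cv2.THRESH_OTSU); print("otsu",t,np.percentile(c,[2,10,50,90,98]))
n,l,s,ce=cv2.connectedComponentsWithStats((c>np.percentile(c,50)+18).astype(np.uint8))
for i in range(1,n):
    if s[i][4]>150:
        pts=np.argwhere(l==i)+[y0,x0]; cnt,_=cv2.findContours((l==i).astype(np.uint8),0,2)
        w=to_world(p,(max(cnt,key=len)[:,0]+[x0,y0])[:,::-1],.036,st)[:,:2]*1000
        print(s[i],cv2.minAreaRect(w.astype(np.float32)))
E
python3 sq.py w9.png
```

```text
17.35 [ 615.6 -235.2  191.9] [-1.7985e+02  1.0000e-02  4.1050e+01] [-0.55  0.4   1.37  0.    1.38  0.31]
[275 197]
otsu 99.0 [ 36.  61. 127. 132. 155.]
[ 46  50  28  22 552] ((614.790771484375, -236.19430541992188), (19.586456298828125, 24.262588500976562), 41.73362731933594)
```

View pics/w9.png

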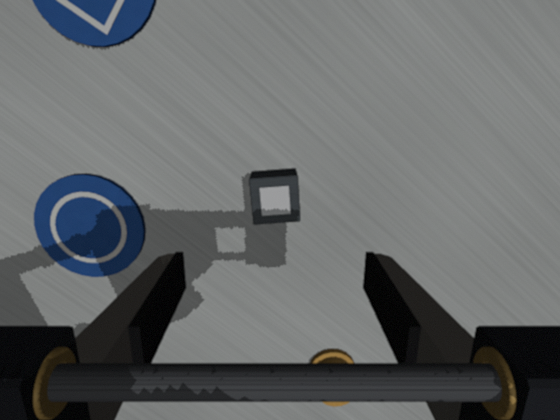

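carry_out(plan=[{"x":-0.1,"y":-0.1,"z":-2,"rx":0,"ry":0,"rz":2},{"x":0,"y":0,"z":-3,"rx":0,"ry":0,"rz":0},{"x":0,"y":0,"z":-3,"rx":0,"ry":0,"rz":0},{"x":0,"y":0,"z":0,"rx":0,"ry":0,"rz":0},{"x":0,"y":0,"z":0,"rx":0,"ry":0,"rz":0}])

```text
clock: 17.9
ee_pos: [0.6142, -0.2356, 0.1139]
ee_rot: [-3.141, 0.0, 0.752]
force: [-0.2, -0.1, -0.3]
gripper_width: 0.0915
finger_force: 0.0
```

```bash
python3 sq.py w10.png; cat > sq2.py <<'E'
from h import *
p,st=wrist(); xy=(.615,-.236); q=to_pix(p,[[*xy,.02]],st)[0]
g=cv2.GaussianBlur(cv2.cvtColor(p["image"],cv2.COLOR_RGB2GRAY),(3,3),0)
for thr in(62,68,74,80):
    n,l,s,c=cv2.connectedComponentsWithStats((g<thr).astype(np.uint8))
    i=min([i for i in range(1,n) if s[i][4]>300],key=lambda i:np.hypot(*(c[i]-q))); print(thr,s[i],fit(p,st,"square",solid(l==i),xy))
E
python3 sq2.py
```

```text
17.9 [ 614.2 -235.6  113.9] [-179.94    0.     43.1 ] [-0.55  0.46  1.44  0.    1.24  0.27]
[276 224]
otsu 96.0 [ 21.  43. 108. 133. 156.]
[   0    0  120  120 5256] ((615.27880859375, -237.83251953125), (87.4426040649414, 84.49369812011719), 43.14543533325195)
[ 40  48  38  18 462] ((617.6177978515625, -233.33811950683594), (12.074310302734375, 25.664203643798828), 47.75633239746094)
[  9  79  35  29 609] ((581.43896484375, -235.14151000976562), (22.291357040405273, 23.1365909576416), 46.434913635253906)
62 [ 241  187   64   70 2608] (array([ 612.5353195 , -238.49755306,   45.66785795]), np.float64(0.9149344172318107))
68 [ 240  187   66   71 2875] (array([ 612.78726478, -238.13467786,   46.37168357]), np.float64(0.9302572574935096))
74 [ 240  186   66   72 3013] (array([ 612.73649781, -238.25381987,   46.41275226]), np.float64(0.9475724666241176))
80 [ 239  186   68   73 3149] (array([ 612.59259662, -238.5461055 ,   47.71720925]), np.float64(0.9574194795751533))
```

View pics/w10.png

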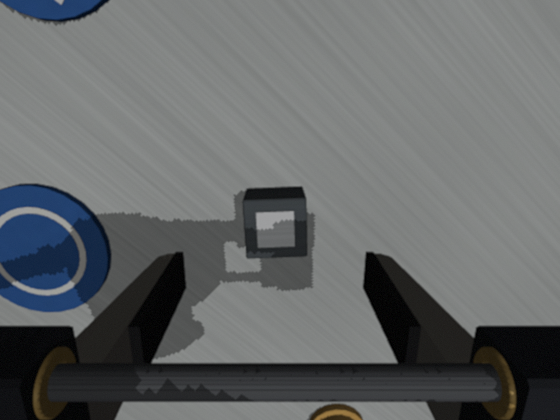

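The picture shows the square blank centred at (229,275), turned about 3° from the tool. The fits give (612.7, -238.3).

carry_out(plan=[{"x":-0.15,"y":-0.28,"z":-2,"rx":0,"ry":0,"rz":3},{"x":0,"y":0,"z":-3,"rx":0,"ry":0,"rz":0},{"x":0,"y":0,"z":-3,"rx":0,"ry":0,"rz":0},{"x":0,"y":0,"z":-1.3,"rx":0,"ry":0,"rz":0},{"x":0,"y":0,"z":-0.8,"rx":0,"ry":0,"rz":0},{"x":0,"y":0,"z":0,"rx":0,"ry":0,"rz":0}])

```text
clock: 18.6
ee_pos: [0.6132, -0.2399, 0.0131]
ee_rot: [3.141, -0.0, 0.803]
force: [0.5, -0.1, 1.2]
gripper_width: 0.092
finger_force: 0.0
```

carry_out(plan=[{"x":0,"y":0,"z":0,"rx":0,"ry":0,"rz":0},{"x":0,"y":0,"z":0,"rx":0,"ry":0,"rz":0},{"x":0,"y":0,"z":0,"rx":0,"ry":0,"rz":0},{"x":0,"y":0,"z":0,"rx":0,"ry":0,"rz":0},{"x":0,"y":0,"z":0,"rx":0,"ry":0,"rz":0},{"x":0,"y":0,"z":0,"rx":0,"ry":0,"rz":0},{"x":0,"y":0,"z":0,"rx":0,"ry":0,"rz":0}], grip=-1, grip_force=45)

```text
clock: 19.3
ee_pos: [0.6121, -0.2392, 0.0125]
ee_rot: [-3.139, 0.0, 0.803]
force: [-3.3, 2.6, 4.1]
gripper_width: 0.0435
finger_force: 45.0
```

carry_out(plan=[{"x":0,"y":0,"z":3,"rx":0,"ry":0,"rz":0},{"x":0,"y":0,"z":4,"rx":0,"ry":0,"rz":0},{"x":0,"y":0,"z":4,"rx":0,"ry":0,"rz":0},{"x":0,"y":0,"z":4,"rx":0,"ry":0,"rz":0},{"x":-0.2,"y":2.9,"z":3.5,"rx":0,"ry":0,"rz":-5},{"x":-0.2,"y":2.9,"z":0,"rx":0,"ry":0,"rz":-5},{"x":-0.2,"y":2.9,"z":0,"rx":0,"ry":0,"rz":-5},{"x":-0.2,"y":2.9,"z":0,"rx":0,"ry":0,"rz":-5},{"x":-0.2,"y":2.9,"z":0,"rx":0,"ry":0,"rz":-5},{"x":-0.2,"y":2.9,"z":0,"rx":0,"ry":0,"rz":-5},{"x":-0.2,"y":2.9,"z":0,"rx":0,"ry":0,"rz":-5},{"x":-0.2,"y":2.9,"z":0,"rx":0,"ry":0,"rz":-5},{"x":0,"y":0,"z":0,"rx":0,"ry":0,"rz":0},{"x":0,"y":0,"z":0,"rx":0,"ry":0,"rz":0}])

```text
clock: 20.7
ee_pos: [0.5959, -0.0073, 0.1959]
ee_rot: [-3.141, 0.003, 0.107]
force: [-0.0, -1.5, -5.8]
gripper_width: 0.0437
finger_force: 45.0
```

```bash
python3 pl.py p_square .6505 -.0015 w11.png; python3 - <<'E'
from h import *
p,st=wrist()
q=to_pix(p,[[.6505,-.0015,.008]],st)[0]
b=min([b for b in blobs(p,"blue") if b[0][4]>800 and np.hypot(*(b[1]-q))<45],key=lambda b:b[0][2])
cnt,_=cv2.findContours(solid(b[2]).astype(np.uint8),0,1); c=max(cnt,key=len)[:,0,::-1]
print(cv2.minAreaRect((to_world(p,c,.008,st)[:,:2]*1000).astype(np.float32)))
print(np.mean([bot.observe()["ee_pos"]],0))
E
```

```text
20.7 [595.9  -7.3 195.9] [-1.7998e+02  1.5000e-01  6.1200e+00] 0.043706638797744814
[   0   58   75  120 2961] [ 46. 115.]
[ 216   66  115  119 5272] [273. 124.]
[ 244   98   59   60 3425] [273. 127.]
[ 354  270   59   56 1143] [390. 292.]
[  0 303  28  61 858] [ 14. 335.]
(array([6.51474369e+02, 5.20956173e-01, 5.87450111e+00]), np.float64(0.8974144435946265))
((652.6355590820312, 0.053844451904296875), (54.2148551940918, 54.078792572021484), 6.91379976272583)
[ 0.59640795 -0.00846058  0.1965608 ]
```

carry_out(plan=[{"x":2.75,"y":0.4,"z":0,"rx":0,"ry":0,"rz":0.2},{"x":2.75,"y":0.35,"z":-2,"rx":0,"ry":0,"rz":0},{"x":0,"y":0,"z":-4,"rx":0,"ry":0,"rz":0},{"x":0,"y":0,"z":-4,"rx":0,"ry":0,"rz":0},{"x":0,"y":0,"z":-4,"rx":0,"ry":0,"rz":0},{"x":0,"y":0,"z":-2,"rx":0,"ry":0,"rz":0},{"x":0,"y":0,"z":-1,"rx":0,"ry":0,"rz":0},{"x":0,"y":0,"z":0,"rx":0,"ry":0,"rz":0},{"x":0,"y":0,"z":0,"rx":0,"ry":0,"rz":0},{"x":0,"y":0,"z":0,"rx":0,"ry":0,"rz":0}])

```text
clock: 21.8
ee_pos: [0.6537, -0.0009, 0.03]
ee_rot: [3.14, -0.004, 0.108]
force: [0.0, -0.6, -5.6]
gripper_width: 0.0437
finger_force: 45.0
```

carry_out(plan=[{"x":-0.1,"y":0,"z":-0.4,"rx":0,"ry":0,"rz":0},{"x":0,"y":0,"z":-0.2,"rx":0,"ry":0,"rz":0},{"x":0,"y":0,"z":0,"rx":0,"ry":0,"rz":0},{"x":0,"y":0,"z":0,"rx":0,"ry":0,"rz":0}])

```text
clock: 22.2
ee_pos: [0.6508, -0.0003, 0.0215]
ee_rot: [-3.142, 0.0, 0.108]
force: [0.1, -0.7, -7.1]
gripper_width: 0.0438
finger_force: 45.0
```

carry_out(plan=[{"x":0.05,"y":0,"z":-0.1,"rx":0,"ry":0,"rz":0},{"x":0,"y":0,"z":-0.05,"rx":0,"ry":0,"rz":0},{"x":0,"y":0,"z":0,"rx":0,"ry":0,"rz":0}])

```text
clock: 22.5
ee_pos: [0.6516, -0.0003, 0.0206]
ee_rot: [3.141, -0.0, 0.108]
force: [-1.1, -0.1, -3.1]
gripper_width: 0.0437
finger_force: 45.0
```

carry_out(plan=[{"x":0,"y":0,"z":-0.05,"rx":0,"ry":0,"rz":0},{"x":0,"y":0,"z":0,"rx":0,"ry":0,"rz":0}])

```text
clock: 22.7
ee_pos: [0.6517, -0.0003, 0.0206]
ee_rot: [3.141, -0.0, 0.108]
force: [-4.8, 0.5, 4.2]
gripper_width: 0.0437
finger_force: 45.0
```

carry_out(plan=[{"x":0,"y":0,"z":0,"rx":0,"ry":0,"rz":0},{"x":0,"y":0,"z":0,"rx":0,"ry":0,"rz":0},{"x":0,"y":0,"z":0,"rx":0,"ry":0,"rz":0},{"x":0,"y":0,"z":0,"rx":0,"ry":0,"rz":0},{"x":0,"y":0,"z":2,"rx":0,"ry":0,"rz":0},{"x":0,"y":0,"z":4,"rx":0,"ry":0,"rz":0},{"x":0,"y":0,"z":4,"rx":0,"ry":0,"rz":0},{"x":-1,"y":0,"z":4,"rx":0,"ry":0,"rz":0},{"x":-3,"y":0,"z":3.5,"rx":0,"ry":0,"rz":0},{"x":-3,"y":0,"z":0,"rx":0,"ry":0,"rz":0},{"x":0,"y":0,"z":0,"rx":0,"ry":0,"rz":0},{"x":0,"y":0,"z":0,"rx":0,"ry":0,"rz":0}], grip=0.6)

```text
clock: 23.9
ee_pos: [0.5813, -0.0003, 0.1945]
ee_rot: [3.142, -0.0, 0.108]
force: [0.3, 0.8, 0.5]
gripper_width: 0.0735
finger_force: 0.0
```

```bash
cat > ck.py <<'E'
from h import *
p,st=wrist(); save(p,"w12.png"); xy=(.6513,-.0003)
print(st["ee_pos"])
PARTS["d"]=[prism(circ(.110),.008,.008)]
# bright patch on top, low saturation, bounded by dark steel
h=cv2.cvtColor(p["image"],cv2.COLOR_RGB2HSV); q=to_pix(p,[[*xy,.03]],st)[0]
dark=((h[...,2]<75)&(h[...,1]<110)).astype(np.uint8)
n,l,s,c=cv2.connectedComponentsWithStats(dark)
for i in range(1,n):
    if s[i][4]>300 and np.hypot(*(c[i]-q))<30: print(s[i],fit(p,st,"square",solid(l==i),xy,.008))
out=cv2.morphologyEx(((h[...,1]<70)&(h[...,2]>110)).astype(np.uint8),cv2.MORPH_OPEN,np.ones((1,1)))
n,l,s,c=cv2.connectedComponentsWithStats(out)
for i in range(1,n):
    if 40<s[i][4]<9000 and np.hypot(*(c[i]-q))<35:
        cnt,_=cv2.findContours((l==i).astype(np.uint8),0,1); k=max(cnt,key=len)[:,0,::-1]; z=.044 if s[i][2]<40 else .008
        print(s[i],z,cv2.minAreaRect((to_world(p,k,z,st)[:,:2]*1000).astype(np.float32)))
E
python3 ck.py
```

```text
[ 5.81290503e-01 -2.91629147e-04  1.94478334e-01]
[ 257   88   54   54 1632] (array([6.52393729e+02, 4.75398663e-01, 6.69388650e+00]), np.float64(0.9284317896422619))
[ 245   75   75   76 1555] 0.008 ((652.576904296875, 0.19977188110351562), (66.4449234008789, 66.66382598876953), 6.8797125816345215)
[ 268   98   32   34 1074] 0.044 ((652.9661254882812, -0.14061260223388672), (26.379005432128906, 25.909542083740234), 6.236550807952881)
```

View pics/w12.png

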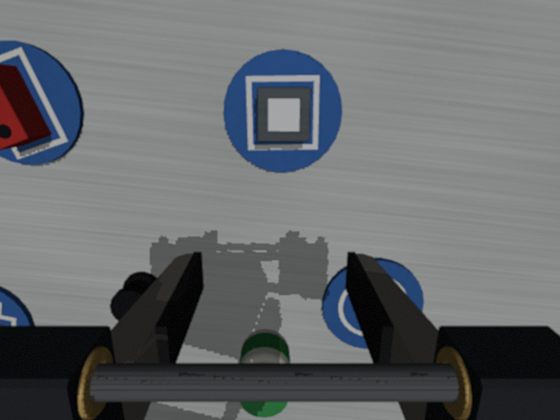

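The picture shows the square centred and parallel in its outline at (115,284), and the fits agree within 0.5 mm. The round blank is next.

carry_out(plan=[{"x":-0.9,"y":-4.3,"z":0,"rx":0,"ry":0,"rz":0},{"x":-0.9,"y":-4.3,"z":0,"rx":0,"ry":0,"rz":0},{"x":-0.9,"y":-4.3,"z":0,"rx":0,"ry":0,"rz":0},{"x":-0.9,"y":-4.3,"z":0,"rx":0,"ry":0,"rz":0},{"x":-0.9,"y":-4.3,"z":0,"rx":0,"ry":0,"rz":0},{"x":-0.9,"y":-4.3,"z":0,"rx":0,"ry":0,"rz":0},{"x":-0.9,"y":-4.3,"z":0,"rx":0,"ry":0,"rz":0},{"x":-0.9,"y":-4.3,"z":0,"rx":0,"ry":0,"rz":0},{"x":-0.9,"y":-4.3,"z":-3,"rx":0,"ry":0,"rz":0},{"x":-0.5,"y":-3.9,"z":-5,"rx":0,"ry":0,"rz":0},{"x":0,"y":0,"z":0,"rx":0,"ry":0,"rz":0},{"x":0,"y":0,"z":0,"rx":0,"ry":0,"rz":0},{"x":0,"y":0,"z":0,"rx":0,"ry":0,"rz":0}], grip=0.8)

```text
clock: 25.25
ee_pos: [0.4984, -0.4154, 0.1285]
ee_rot: [3.14, -0.002, 0.109]
force: [-0.2, 0.1, -0.1]
gripper_width: 0.0826
finger_force: 0.0
```

```bash
python3 m.py round brass .495 -.426 w13.png; python3 - <<'E'
from h import *
p,st=wrist(); print(st["ee_pos"],dots(p,st,(.495,-.426),.036,16))
E
```

```text
25.25 [ 498.4 -415.4  128.5] [ 1.799e+02 -1.000e-01  6.260e+00] [-0.88  0.42  1.46  0.    1.25  0.58]
3634 (array([ 496.62789231, -426.85271539,    4.68775603]), np.float64(0.909114097660086))
[ 0.49859632 -0.41535419  0.12914559] [(378, array([ 496.4, -427. ]))]
```

carry_out(plan=[{"x":-0.2,"y":-1.15,"z":-1,"rx":0,"ry":0,"rz":0},{"x":0,"y":0,"z":-3,"rx":0,"ry":0,"rz":0},{"x":0,"y":0,"z":-3,"rx":0,"ry":0,"rz":0},{"x":0,"y":0,"z":-2,"rx":0,"ry":0,"rz":0},{"x":0,"y":0,"z":-0.8,"rx":0,"ry":0,"rz":0},{"x":0,"y":0,"z":0,"rx":0,"ry":0,"rz":0},{"x":0,"y":0,"z":0,"rx":0,"ry":0,"rz":0}])

```text
clock: 26.05
ee_pos: [0.4956, -0.4278, 0.0304]
ee_rot: [3.14, -0.001, 0.108]
force: [-0.6, -0.4, 0.7]
gripper_width: 0.0822
finger_force: 0.0
```

carry_out(plan=[{"x":0.05,"y":0.1,"z":-0.5,"rx":0,"ry":0,"rz":0},{"x":0,"y":0,"z":-0.4,"rx":0,"ry":0,"rz":0},{"x":0,"y":0,"z":0,"rx":0,"ry":0,"rz":0},{"x":0,"y":0,"z":0,"rx":0,"ry":0,"rz":0}])

```text
clock: 26.45
ee_pos: [0.4955, -0.4259, 0.0201]
ee_rot: [-3.142, -0.0, 0.108]
force: [1.1, 0.6, 0.4]
gripper_width: 0.0828
finger_force: 0.0
```

carry_out(plan=[{"x":0,"y":0,"z":0,"rx":0,"ry":0,"rz":0},{"x":0,"y":0,"z":0,"rx":0,"ry":0,"rz":0},{"x":0,"y":0,"z":0,"rx":0,"ry":0,"rz":0},{"x":0,"y":0,"z":0,"rx":0,"ry":0,"rz":0},{"x":0,"y":0,"z":0,"rx":0,"ry":0,"rz":0},{"x":0,"y":0,"z":0,"rx":0,"ry":0,"rz":0},{"x":0,"y":0,"z":0,"rx":0,"ry":0,"rz":0}], grip=-1, grip_force=45)

```text
clock: 27.15
ee_pos: [0.4955, -0.4264, 0.0202]
ee_rot: [3.141, -0.0, 0.108]
force: [0.3, -1.6, -0.2]
gripper_width: 0.0431
finger_force: 45.0
```

carry_out(plan=[{"x":0,"y":0,"z":3,"rx":0,"ry":0,"rz":0},{"x":0,"y":0,"z":4,"rx":0,"ry":0,"rz":0},{"x":0,"y":0,"z":4,"rx":0,"ry":0,"rz":0},{"x":0,"y":0,"z":4,"rx":0,"ry":0,"rz":0},{"x":-1.2,"y":3.7,"z":3,"rx":0,"ry":0,"rz":0},{"x":-1.2,"y":3.7,"z":0,"rx":0,"ry":0,"rz":0},{"x":-1.2,"y":3.7,"z":0,"rx":0,"ry":0,"rz":0},{"x":-1.2,"y":3.7,"z":0,"rx":0,"ry":0,"rz":0},{"x":-1.2,"y":3.7,"z":0,"rx":0,"ry":0,"rz":0},{"x":-1.2,"y":3.7,"z":0,"rx":0,"ry":0,"rz":0},{"x":-1.2,"y":3.7,"z":0,"rx":0,"ry":0,"rz":0},{"x":-1.0,"y":3.9,"z":0,"rx":0,"ry":0,"rz":0},{"x":0,"y":0,"z":0,"rx":0,"ry":0,"rz":0},{"x":0,"y":0,"z":0,"rx":0,"ry":0,"rz":0},{"x":0,"y":0,"z":0,"rx":0,"ry":0,"rz":0}])

```text
clock: 28.65
ee_pos: [0.4013, -0.1282, 0.1996]
ee_rot: [-3.141, 0.001, 0.108]
force: [-0.3, -0.7, -6.0]
gripper_width: 0.0429
finger_force: 45.0
```

```bash
python3 pl.py p_round .4605 -.1215 w14.png; python3 - <<'E'
from h import *
p,st=wrist(); print(st["ee_pos"], dots(p,st,st["ee_pos"][:2],st["ee_pos"][2]-.0202+.036,22))
E
```

```text
28.65 [ 401.3 -128.2  199.6] [-1.7998e+02  4.0000e-02  6.1900e+00] 0.04290845451262835
[ 217   62  114  118 5070] [273. 119.]
[ 240   88   68   70 3723] [274. 122.]
(array([ 461.24689984, -120.47331964,    5.05826011]), np.float64(0.9127021291530407))
[ 0.40139257 -0.12844786  0.19973081] [(1060, array([ 401.9, -128.3]))]
```

carry_out(plan=[{"x":2.95,"y":0.4,"z":0,"rx":0,"ry":0,"rz":0},{"x":2.95,"y":0.35,"z":-2,"rx":0,"ry":0,"rz":0},{"x":0,"y":0,"z":-4,"rx":0,"ry":0,"rz":0},{"x":0,"y":0,"z":-4,"rx":0,"ry":0,"rz":0},{"x":0,"y":0,"z":-4,"rx":0,"ry":0,"rz":0},{"x":0,"y":0,"z":-2,"rx":0,"ry":0,"rz":0},{"x":0,"y":0,"z":-0.5,"rx":0,"ry":0,"rz":0},{"x":0,"y":0,"z":0,"rx":0,"ry":0,"rz":0},{"x":0,"y":0,"z":0,"rx":0,"ry":0,"rz":0},{"x":0,"y":0,"z":0,"rx":0,"ry":0,"rz":0}])

```text
clock: 29.75
ee_pos: [0.462, -0.1214, 0.0368]
ee_rot: [3.139, -0.003, 0.108]
force: [-1.1, 0.0, -5.2]
gripper_width: 0.0428
finger_force: 45.0
```

carry_out(plan=[{"x":-0.1,"y":0.05,"z":-0.4,"rx":0,"ry":0,"rz":0},{"x":0,"y":0,"z":-0.2,"rx":0,"ry":0,"rz":0},{"x":0,"y":0,"z":0,"rx":0,"ry":0,"rz":0},{"x":0,"y":0,"z":0,"rx":0,"ry":0,"rz":0}])

```text
clock: 30.15
ee_pos: [0.4594, -0.1198, 0.029]
ee_rot: [-3.142, 0.0, 0.108]
force: [0.2, 0.6, -5.5]
gripper_width: 0.0429
finger_force: 45.0
```

carry_out(plan=[{"x":0.1,"y":-0.1,"z":-0.05,"rx":0,"ry":0,"rz":0},{"x":0,"y":0,"z":-0.05,"rx":0,"ry":0,"rz":0},{"x":0,"y":0,"z":0,"rx":0,"ry":0,"rz":0},{"x":0,"y":0,"z":0,"rx":0,"ry":0,"rz":0}])

```text
clock: 30.55
ee_pos: [0.4606, -0.121, 0.0282]
ee_rot: [3.141, -0.0, 0.108]
force: [0.4, -0.7, -4.4]
gripper_width: 0.0429
finger_force: 45.0
```

carry_out(plan=[{"x":0,"y":0,"z":-0.05,"rx":0,"ry":0,"rz":0},{"x":0,"y":0,"z":0,"rx":0,"ry":0,"rz":0}])

```text
clock: 30.75
ee_pos: [0.4607, -0.121, 0.0281]
ee_rot: [3.141, -0.0, 0.108]
force: [-1.7, 0.5, 2.0]
gripper_width: 0.0434
finger_force: 45.0
```

carry_out(plan=[{"x":0,"y":0,"z":0,"rx":0,"ry":0,"rz":0},{"x":0,"y":0,"z":0,"rx":0,"ry":0,"rz":0},{"x":0,"y":0,"z":0,"rx":0,"ry":0,"rz":0},{"x":0,"y":0,"z":0,"rx":0,"ry":0,"rz":0},{"x":0,"y":0,"z":1,"rx":0,"ry":0,"rz":0},{"x":0,"y":0,"z":3,"rx":0,"ry":0,"rz":0},{"x":0,"y":0,"z":4,"rx":0,"ry":0,"rz":0},{"x":0,"y":0,"z":4,"rx":0,"ry":0,"rz":0},{"x":-3,"y":0,"z":4,"rx":0,"ry":0,"rz":0},{"x":-3,"y":0,"z":0,"rx":0,"ry":0,"rz":0},{"x":0,"y":0,"z":0,"rx":0,"ry":0,"rz":0},{"x":0,"y":0,"z":0,"rx":0,"ry":0,"rz":0}], grip=0.6)

```text
clock: 31.95
ee_pos: [0.4006, -0.121, 0.188]
ee_rot: [3.141, -0.001, 0.108]
force: [-0.1, 0.4, 0.3]
gripper_width: 0.0734
finger_force: 0.0
```

```bash
python3 - <<'E'
from h import *
p,st=wrist(); save(p,"w15.png"); xy=(.461,-.121); print(st["ee_pos"], dots(p,st,xy,.044,16))
m=solid(near(p,st,"brass",xy)); print(m.sum(),fit(p,st,"round",m,xy,.008))
PARTS["d"]=[prism(circ(.110),0,.008)]
h=cv2.cvtColor(p["image"],cv2.COLOR_RGB2HSV); q=to_pix(p,[[*xy,.008]],st)[0]
n,l,s,c=cv2.connectedComponentsWithStats(((h[...,1]<90)&(h[...,2]>90)).astype(np.uint8))
for i in range(1,n):
    if 300<s[i][4]<9000 and np.hypot(*(c[i]-q))<15:
        cnt,_=cv2.findContours((l==i).astype(np.uint8),0,1); k=max(cnt,key=len)[:,0,::-1]
        print(s[i],cv2.fitEllipse((to_world(p,k,.008,st)[:,:2]*1000).astype(np.float32)))
E
```

```text
[ 0.40056775 -0.12096858  0.18802058] [(318, array([ 461.4, -120.6]))]
2783 (array([ 461.10162243, -120.67514605,    8.10599879]), np.float64(0.909000664780347))
[ 240   81   84   86 1641] ((462.0787353515625, -120.69943237304688), (75.85385131835938, 75.94351196289062), 157.3845977783203)
```

carry_out(plan=[{"x":1.9,"y":3.7,"z":0.5,"rx":0,"ry":0,"rz":1.9},{"x":1.9,"y":3.7,"z":0.5,"rx":0,"ry":0,"rz":1.9},{"x":1.9,"y":3.7,"z":0,"rx":0,"ry":0,"rz":1.9},{"x":1.9,"y":3.7,"z":0,"rx":0,"ry":0,"rz":1.9},{"x":1.9,"y":3.7,"z":0,"rx":0,"ry":0,"rz":1.9},{"x":1.9,"y":3.7,"z":0,"rx":0,"ry":0,"rz":1.9},{"x":1.9,"y":3.7,"z":0,"rx":0,"ry":0,"rz":1.9},{"x":1.9,"y":3.7,"z":0,"rx":0,"ry":0,"rz":1.9},{"x":1.9,"y":3.7,"z":0,"rx":0,"ry":0,"rz":1.9},{"x":0,"y":0,"z":0,"rx":0,"ry":0,"rz":0},{"x":0,"y":0,"z":0,"rx":0,"ry":0,"rz":0}])

```text
clock: 33.1
ee_pos: [0.5714, 0.213, 0.1959]
ee_rot: [-3.141, 0.002, 0.408]
force: [0.8, 0.0, -0.9]
gripper_width: 0.0735
finger_force: 0.0
```

```bash
python3 - <<'E'
from h import *
p,st=wrist(); save(p,"w16.png"); xy=(.6333,.2396); print(st["ee_pos"], dots(p,st,xy,.044,40))
m=solid(near(p,st,"red",xy)); print(m.sum(),fit(p,st,"bar",m,xy,.008))
h=cv2.cvtColor(p["image"],cv2.COLOR_RGB2HSV); q=to_pix(p,[[*xy,.008]],st)[0]
n,l,s,c=cv2.connectedComponentsWithStats(((h[...,1]<90)&(h[...,2]>90)).astype(np.uint8))
for i in range(1,n):
    if 300<s[i][4]<9000 and np.hypot(*(c[i]-q))<25:
        cnt,_=cv2.findContours((l==i).astype(np.uint8),0,1); k=max(cnt,key=len)[:,0,::-1]
        print(s[i],cv2.minAreaRect((to_world(p,k,.008,st)[:,:2]*1000).astype(np.float32)))
t=vision.grab_frame("top")
for o in("loupe","jar"): print(o,[(d["point"],d["p"]) for d in vision.find_in(t,o)[:2]])
E
```

```text
[0.57140284 0.21304544 0.1959167 ] [(168, array([624.2, 255.1])), (157, array([650.7, 248.4])), (142, array([614.7, 231.1]))]
2855 (array([631.93206865, 239.64043271, 205.38021493]), np.float64(0.8969471716388757))
[ 243   65   61   99 1789] ((633.5562744140625, 240.66390991210938), (86.88264465332031, 54.57684326171875), 24.795391082763672)
loupe [([233.6, 245.9], 0.48)]
jar [([252.3, 290.5], 0.57)]
```

View pics/w16.png

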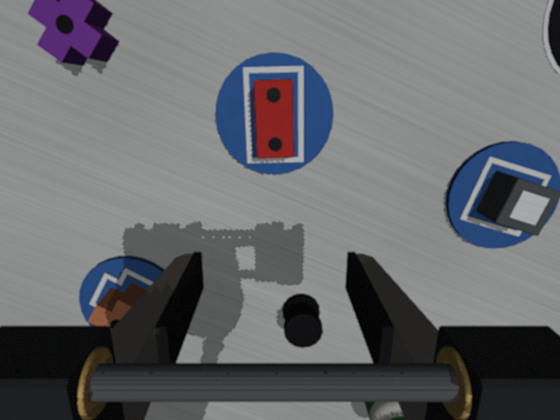

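The last picture shows the bar upright and parallel in its outline at (118,274), within about 1.5 mm. The loupe stands at (320,302), and the jar is at its original place. I'm handing the job in.

```bash
python3 -c "
from h import *
print(bot.sign_off())"
```

```text
the job is handed in; nothing more can be done
None
```

I handed the job in at about 33 s: all four blanks stand upright on their matching plates, parallel to the outlines and centred to within about 1.5 mm (the bar is furthest off), and the loupe and jar are where they were.

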